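# Fill the gap in the bread display

### The arm

A 6-joint arm with a two-finger parallel gripper is mounted at the origin on the work surface. World frame = base frame: x ahead of the robot, y to its left, z up, the work surface at z = 0. Lengths are in m, angles in rad, forces in N, time in s.
With the tool pointing down it reaches from about 0.375 to 0.9 m from the base axis. Payload 3.1 kg.
Tool frame: the origin (TCP) lies midway between the tips of the shut fingers; the grasp point (between the pads) lies 19 mm behind it; z points along the fingers, y is the line along which they close (so a half turn about z gives the same grasp; the last joint's range is limited). The gripper opens to 87 mm and grips with 3 to 60 N. Pads are 19 mm wide; open, the fingers measure 117 mm over their backs; the gripper's body (75 mm by 190 mm) begins 51 mm behind the grasp point.
Start: joints at [-1.401, 0.527, 1.433, -0, 1.181, -0.178], TCP at [0.213, -0.588, 0.223] pointing down, gripper open.
Joint ranges: [-3.08, 3.08], [-0.75, 2.2], [0.22, 2.44], [-1.43, 4.57], [0, 2.65], [-2.85, 2.85]. Speed limits (rad/s): [2.79, 2.79, 3.14, 3.14, 3.14, 3.14].

### API

Orientations are given as a unit quaternion [x, y, z, w].
In Python, from rig import robot gives the robot as it stands. The module is installed in compiled form; this text tells all that it offers.
- The arm moves only by the tool play_rows, never from a script. Its arguments are lists of equal length, an entry for each row: "gripper": the closure, from -1 (fully open) to 1 (shut); "delta_pos": the shift along the tool's x, y, z in cm, a list of three; "turn": the turn, a rotation vector about the tool's x, y, z in rad, a list of three. A call has 1 to 12 rows; each row is the pose to reach, as a shift and turn from the pose commanded when the call began, along the tool's axes at that moment; what a row does not reach only later rows make up. A row lasts 1/8 s, in which the tool goes at most 62.5 mm and 10.7 degrees, less where a joint would pass 70% of its speed; a pose out of reach is approached as far as the arm can. A call with a gripper value outside its range is refused whole. The fingers move at their own pace and stop on an object; "squeeze" is the grip in N (left out, the last holds). Time passes only in rows, so rows that repeat a pose let the fingers close. It gives the time, the measured TCP pose, the force, the opening and the grip force at its end, in the units of the state.
- robot.get_obs(): the state, without advancing time (a new reading comes with each control period).
- robot.camera(name): name is "side" or "top"; returns a dict with "color" (384x512x3 uint8, red, green, blue), "vfov" (degrees; the focal length in pixels is half the picture's height over the tangent of half this angle, whatever the lens; pixels are square), "cx", "cy" (the principal point, pixels), "R" (3x3) and "t" (3): a world point X has camera coordinates R X + t. Camera axes: x right, y down, z forward; pixel columns grow to the right and rows downward; lengths in m; the calibration is good to about 2 mm. A picture is of the moment at which its call begins. There is no depth.
- robot.hand_in(): hands the job in; it is judged then, once.
The state is a dict: "time": time; "q": joint angles; "joint_velocities": joint speeds; "joint_torque": joint torques, N m; "position": TCP position; "tool_rot": TCP orientation; "ft_force": force on the tool from outside, world axes, zero at the start; "moment": the same for the moment, N m; "grip_width": finger opening in m; "grip_force": force on a finger pad.
Only numpy, scipy, OpenCV 4.12 (cv2) and the standard library are available. Lean on these libraries where they do the work, as an engineer would, in place of code of your own. Each camera call takes 0.05 s, during which the arm holds its last target. There are 200 camera calls.

### The job

Lift the caddy of round rolls by its grip bar straight out of the green trays it is nested in, and put it in the one empty bay of the sloping display rack, lying flat on the slope and resting down against the front lip like its neighbours. Set it down gently, keeping hold until it rests on the slope, then let go; leave the two caddies already on show, both piles of green trays and the jam jar where they are.

Things in the scene. Friction and masses are not known exactly. Their poses are not given: they have to be found in the camera images.
- caddy: Loose wooden caddy of 6 rolls, 0.3-0.55 kg: box 150 mm long (x), 98 wide (y), walls 38 high; a gable 36 wide, 98 high at each end. Between them over the middle a grip bar along x: 14 thick (y), 138 long, 78 to 98 above the underside; rolls below 48. Origin: centre of underside, z up. Starts upright in the upper green tray, its x along the tray's within 5 degrees; balanced under the bar.
- shown_a: A wooden caddy exactly like caddy in size and frame, holding two small block loaves; it already rests in one of the bays, tilted with the deck.
- shown_b: A wooden caddy exactly like caddy in size and frame, holding two dark bread sticks; it already rests in another bay. Which bays are taken varies: the bay with neither shown_a nor shown_b is the empty one.
- deck: Sloping top of the rack, wood, 190 x 364 mm, inclined 25 degrees. Origin: centre of its upper surface. x up the slope, y across to the left, z square out of it. Three bays centred at y = -116, 0, +116 mm, each 108 wide between strips 8 thick, 20 high, along x. Front lip at the low end: 22 high, inner face at x = -85 mm, so a caddy resting against it has its origin at x = -10 mm.
- rack: Fixed wooden display rack that carries the deck; origin on the table under the deck's origin, which is 72 mm higher. Low edge towards the robot (-x), turned up to 9 degrees. Its rear edge is about 130 mm high; a blank dark slate hangs there behind the empty bay.
- trays: Pile of two shallow green plastic trays, 98 mm high in all, one loose body of 0.9 kg that holds the caddy. Upper tray outside 206 mm (x) by 152 mm (y), wall 6 mm, its floor 54 mm and its rim 98 mm above the origin (centre of the underside, on the table). Stands to the left or to the right of the rack.
- boule_trays: An identical pile of green trays that holds one big round loaf, 124 mm across, top 116 mm above the table; origin at the centre of the underside. Stands on the other side of the rack. Bystander.
- jar: Jam jar, 62 mm across, 85 mm high, standing between robot and rack; origin at the centre of the underside. Bystander.
Things that resemble listed ones, but are neither listed nor needed, are in the scene too. What is shaped like the caddy but red or white is not meant.

How it is judged:
On the way, in this order (a step that is already met when the one before it is completed fails the run):
1. the caddy is lifted clear of the green trays (z of caddy in the frame of trays above 0.105 m and contact force between caddy and trays below 0.1 N and contact force between the fingers and caddy above 1 N), for 0.2 s.
2. still held, the caddy rests on the slope in the bay (contact force between caddy and deck above 0.3 N and contact force between the fingers and caddy above 1 N and z of caddy in the frame of deck below 0.01 m and angle between the z axis of caddy and the z axis of deck, either way round below 0.12 rad), for 0.1 s.
At the end, for the whole second after the job is handed in: Caddy released, at rest in the bay that was empty: flat on the deck (0.06 rad, 6 mm), along the slope (0.10 rad, either way round), within 12 mm of the bay centre and about 12 mm of the lip. Moved: shown caddies under 15 mm, its trays under 30 mm, other trays and jar under 20 mm (x of caddy in the frame of deck between -0.02 and 0.002 m and z of caddy in the frame of deck between -0.004 and 0.006 m and angle between the z axis of caddy and the z axis of deck, either way round below 0.06 rad and angle between the x axis of caddy and the x axis of deck, either way round below 0.1 rad and (y of caddy in the frame of deck between -0.128 and -0.104 m or y of caddy in the frame of deck between -0.012 and 0.012 m or y of caddy in the frame of deck between 0.104 and 0.128 m) and linear speed of caddy below 0.02 m/s and distance of each of shown_a, shown_b from where it was at the start of the episode below 0.015 m and distance of trays from where it was at the start of the episode below 0.03 m and distance of each of boule_trays, jar from where it was at the start of the episode below 0.02 m); the robot touches nothing.
It fails at once if the caddy is let go in mid-air (contact force between the fingers and caddy below 0.05 N and contact force between caddy and deck below 0.05 N and contact force between caddy and trays below 0.05 N and z of caddy in the frame of trays above 0.08 m and z of caddy in the frame of deck above 0.012 m).
It fails at once if the caddy is dropped or slammed onto the rack (over 60 N) (contact force between caddy and deck above 60 N).
It fails at once if a caddy on show is displaced by more than 25 mm (distance of any of shown_a, shown_b from where it was at the start of the episode above 0.025 m).
It fails at once if the green trays are dragged along or lifted (moved over 40 mm) (distance of trays from where it was at the start of the episode above 0.04 m).
It fails at once if the jar or the other trays are pushed over 30 mm (distance of any of jar, boule_trays from where it was at the start of the episode above 0.03 m).
It also fails if it takes over 45 s, if anything falls off the work surface, if the arm or the gripper's body presses on something with over 40 N, if the wrist force passes 120 N, or if a joint passes its speed limit or range.

## Working session

There is one attempt and no reset: what is moved stays moved. The work goes in short steps, Python scripts to look and compute and a tool call to move; the robot and the scene stay as the last step left them, time stands still between calls to the robot, and variables do not carry over. Pictures are saved under pics/ and viewed, at most 10 in all, crops included, and the job is handed in when it is done.

Besides the shell and the picture viewer there is one more tool, called after "Emit:" as name(argument=value, ...) on one line, values as JSON. play_rows: Moves the arm, as the interface text tells. Its arguments: {"type":"object","properties":{"gripper":{"type":"array","items":{"type":"number"}},"delta_pos":{"type":"array","items":{"type":"array","items":{"type":"number"}}},"turn":{"type":"array","items":{"type":"array","items":{"type":"number"}}},"squeeze":{"type":"number"}},"required":["gripper","delta_pos","turn"]}

```bash
mkdir -p pics; python3 - <<'E'
from rig import robot
import cv2,json,numpy as np
o=robot.get_obs();print({k:np.round(o[k],3).tolist() for k in('time','position','tool_rot','grip_width')})
for n in('side','top'):
    c=robot.camera(n);cv2.imwrite(f'pics/{n}0.png',cv2.resize(c['color'][...,::-1],(800,600),interpolation=cv2.INTER_CUBIC))
    cv2.imwrite(f'raw_{n}.png',c['color'][...,::-1])
    d={k:np.array(c[k]).tolist() for k in('vfov','cx','cy','R','t')};json.dump(d,open(f'{n}.json','w'));print(n,d,c.keys())
E
```

```text
{'time': 0.0, 'position': [0.213, -0.587, 0.222], 'tool_rot': [0.985, 0.173, 0.0, -0.001], 'grip_width': 0.087}
side {'vfov': 43.53301971852585, 'cx': 251.36576679807143, 'cy': 202.6585615206739, 'R': [[-0.9809163484797813, -0.19318110525147625, 0.022004041876674277], [-0.13851185075878272, 0.6148928116719218, -0.7763512718824995], [0.1364462695879557, -0.7645834753171272, -0.6299162839516965]], 't': [0.4902644547379174, 0.21104480277634796, 1.8494394624527273]} dict_keys(['color', 'vfov', 'cx', 'cy', 'R', 't'])
top {'vfov': 42.04157124052583, 'cx': 252.05010439056122, 'cy': 193.35026547987695, 'R': [[0.028380142834692194, -0.9995971556525086, 0.0003064377539307201], [-0.9956007141023723, -0.028294060627443933, -0.08932336879035072], [0.08929605574452285, 0.0022299203181047, -0.9960026314643179]], 't': [-0.13513264264560926, 0.5494608846202115, 1.8538860518514853]} dict_keys(['color', 'vfov', 'cx', 'cy', 'R', 't'])
```

View pics/side0.png

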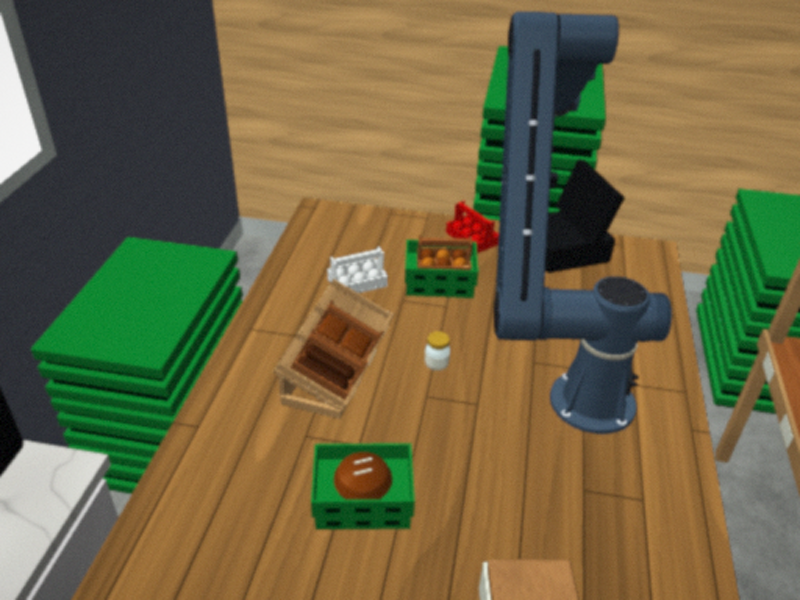

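View pics/top0.png

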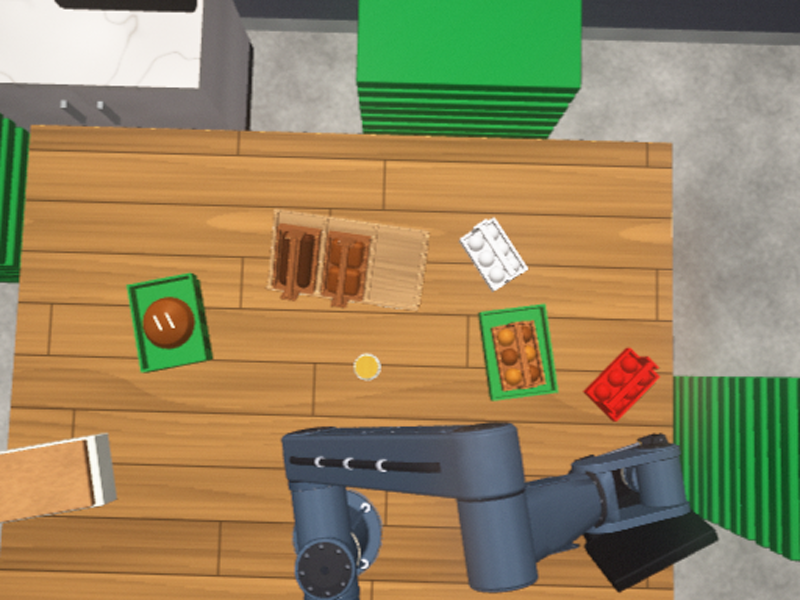

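The side view (800x600) shows the caddy of rolls in the trays at about (441,265) and the rack at about (335,350). In the top view the caddy is at about (516,357) and the empty bay is the right one, about (397,263). Next I'll take enlarged crops.

```bash
python3 - <<'E'
import cv2
a=cv2.imread('raw_top.png');b=cv2.imread('raw_side.png')
def crop(im,x,y,w,h,s,n):
    c=cv2.resize(im[y:y+h,x:x+w],None,fx=s,fy=s,interpolation=cv2.INTER_CUBIC)
    # ticks each 10 px
    for i in range(0,w,10):
        L=10 if (x+i)%50==0 else 4
        cv2.line(c,(int(i*s),0),(int(i*s),L),(255,255,255),1)
        if (x+i)%20==0: cv2.putText(c,str(x+i),(int(i*s),22),0,.4,(255,255,255),1)
    for i in range(0,h,10):
        cv2.line(c,(0,int(i*s)),(4,int(i*s)),(255,255,255),1)
        if (y+i)%20==0: cv2.putText(c,str(y+i),(6,int(i*s)+4),0,.4,(255,255,255),1)
    cv2.imwrite(n,c)
crop(a,160,120,200,150,4,'pics/top_c.png')
crop(b,170,140,150,130,4.6,'pics/side_c.png')
E
```

```text
(no output)
```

View pics/top_c.png

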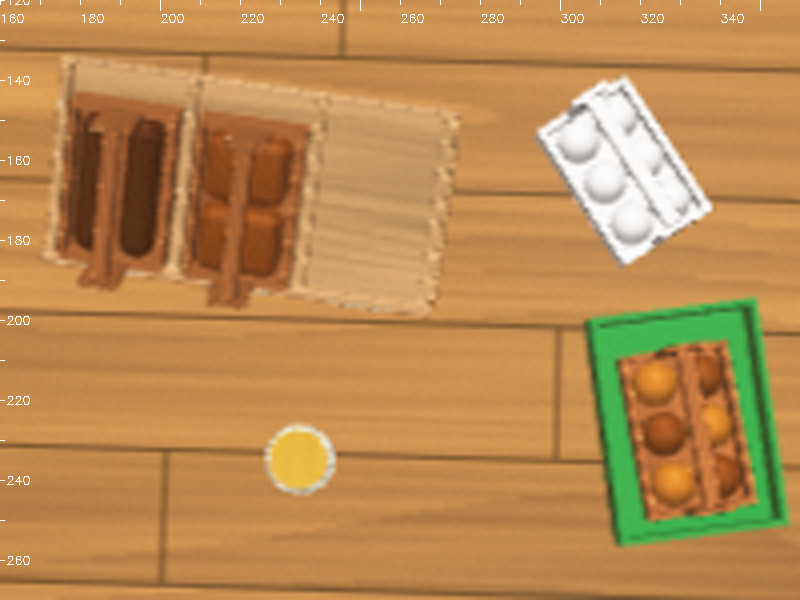

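View pics/side_c.png

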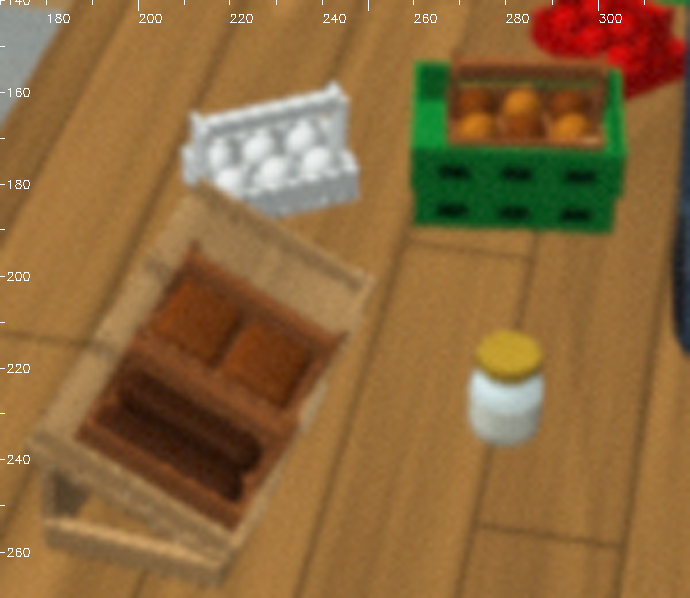

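The top crop gives the tray rim corners, the bar and the deck corners. The side crop gives the same features. I'll fit poses to both views together.

```bash
cat > h.py <<'E'
import json,numpy as np
from scipy.optimize import least_squares
from scipy.spatial.transform import Rotation as Ro
C={n:json.load(open(n+'.json')) for n in('top','side')}
def proj(n,X):
    c=C[n];f=192/np.tan(np.radians(c['vfov']/2));p=np.atleast_2d(X)@np.array(c['R']).T+c['t']
    return np.c_[f*p[:,0]/p[:,2]+c['cx'],f*p[:,1]/p[:,2]+c['cy']]
def tri(uv):  # {'top':(u,v),'side':(u,v)}
    r=least_squares(lambda X:np.concatenate([proj(n,X)[0]-uv[n] for n in uv]),[.5,0,.1]);return r.x,np.abs(r.fun).max()
def deckR(yaw): return Ro.from_euler('z',yaw)*Ro.from_euler('y',-np.radians(25))
t=lambda u,v:(160+(u+.5)/4-.5,120+(v+.5)/4-.5)
s=lambda u,v:(170+(u+.5)/4.6-.5,140+(v+.5)/4.6-.5)
E
python3 - <<'E'
from h import *
np.set_printoptions(precision=4,suppress=True)
print('bar far',tri(dict(top=t(684,348),side=s(456,68))))
print('bar near',tri(dict(top=t(713,512),side=s(604,73))))
for k,a,b in[('RL',(65,57),(35,440)),('RR',(458,115),(200,183)),('FR',(428,315),(372,278)),('FL',(45,260),(235,555))]:
    print('deck',k,tri(dict(top=t(*a),side=s(*b))))
for k,a,b in[('tRL',(588,320),(412,150)),('tRR',(753,300),(415,62)),('tFR',(787,522),(622,66)),('tFL',(618,545),(624,155))]:
    print(k,tri(dict(top=t(*a),side=s(*b))))
# model fits
M=np.array([[.095,.182,.02],[.095,-.182,.02],[-.095,-.182,.022],[-.095,.182,.022]])
T=[t(65,57),t(458,115),t(428,315),t(45,260)];S=[s(35,440),s(200,183),s(372,278),s(235,555)]
def g(p,names=('top','side')):
    X=deckR(p[3]).apply(M)+p[:3];o=dict(top=T,side=S);return np.concatenate([(proj(n,X)-o[n]).ravel() for n in names])
for nm in(('top','side'),):
    r=least_squares(lambda p:g(p,nm),[.6,0,.07,0]);print(nm,r.x,np.degrees(r.x[3]));print(r.fun.reshape(2,4,2))
M2=np.array([[.103,.076,.098],[.103,-.076,.098],[-.103,-.076,.098],[-.103,.076,.098]])
T2=[t(588,320),t(753,300),t(787,522),t(618,545)];S2=[s(412,150),s(415,62),s(622,66),s(624,155)]
def g2(p):
    X=Ro.from_euler('z',p[3]).apply(M2)+p[:3];return np.concatenate([(proj('top',X)-T2).ravel(),(proj('side',X)-S2).ravel()])
r=least_squares(g2,[.4,-.3,0,0]);print(r.x,np.degrees(r.x[3]));print(r.fun.reshape(2,4,2))
E
```

```text
bar far (array([ 0.5032, -0.397 ,  0.1433]), np.float64(0.10631260419245336))
bar near (array([ 0.3615, -0.4247,  0.1407]), np.float64(0.1938857503409963))
deck RL (array([0.7501, 0.1615, 0.1134]), np.float64(0.8981447180788962))
deck RR (array([ 0.7075, -0.1948,  0.1179]), np.float64(0.6369601714111468))
deck FR (array([ 0.5359, -0.1737,  0.0523]), np.float64(0.7314701069013552))
deck FL (array([0.5772, 0.1842, 0.0428]), np.float64(0.46764497596024057))
tRL (array([ 0.5295, -0.3172,  0.0976]), np.float64(0.03309614883875156))
tRR (array([ 0.5525, -0.4655,  0.099 ]), np.float64(0.30233661967133685))
tFR (array([ 0.3519, -0.4972,  0.1041]), np.float64(0.552922486034447))
tFL (array([ 0.3297, -0.347 ,  0.1028]), np.float64(0.3116952866791962))
('top', 'side') [ 0.6514 -0.0073  0.0615 -0.1129] -6.468357510359363
[[[-1.083   0.7924]
  [ 0.6536  0.3403]
  [ 0.8345 -0.4375]
  [-0.0138 -0.3797]]

 [[-1.0409 -0.8292]
  [-0.6375 -0.7796]
  [ 0.7922  1.5887]
  [ 0.502   0.3817]]]
[ 0.4408 -0.407   0.0023  0.1572] 9.005308425679894
[[[-0.2927 -0.422 ]
  [ 0.1883 -0.8164]
  [ 0.0786  0.6683]
  [ 0.179   0.4252]]

 [[-0.2691 -0.3572]
  [-0.0947 -0.3136]
  [-0.4057  0.5605]
  [ 0.847   0.426 ]]]
```

```bash
python3 - <<'E'
from h import *
np.set_printoptions(precision=4,suppress=True)
T=[t(65,57),t(458,115),t(428,315),t(45,260)];S=[s(35,440),s(200,183),s(372,278),s(235,555)]
for zr,free in((0,1),(0.02,0),(0,0),(.005,0)):
    M=np.array([[.095,.182,zr],[.095,-.182,zr],[-.095,-.182,.022],[-.095,.182,.022]])
    def g(p):
        X=deckR(p[2]).apply(M)+[p[0],p[1],p[3] if free else .072];return np.concatenate([(proj('top',X)-T).ravel(),(proj('side',X)-S).ravel()])
    r=least_squares(g,[.6,0,0,.07]);print(zr,r.x,np.degrees(r.x[2]),r.cost);print(r.fun.reshape(2,4,2).tolist())
# overlay model on large views
import cv2
p=r.x
def draw(name,u0,v0,w,h,sc,fn):
    im=cv2.imread(f'raw_{name}.png')[v0:v0+h,u0:u0+w];im=cv2.resize(im,None,fx=sc,fy=sc,interpolation=cv2.INTER_CUBIC)
    def L(A,B,col,R,o):
        q=proj(name,R.apply(np.array([A,B]))+o);q=(q+.5-[u0,v0])*sc-.5
        cv2.line(im,tuple(int(x) for x in np.round(q[0]*8)),tuple(int(x) for x in np.round(q[1]*8)),col,1,cv2.LINE_AA,3)
    R=deckR(p[2]);o=np.array([p[0],p[1],.072])
    for y in(-.182,-.178,-.170,-.062,-.054,.054,.062,.17,.178,.182):L((-.085,y,.02),(.095,y,.02),(255,0,0),R,o)
    for y in(-.17,-.062): L((-.085,y,0),(.095,y,0),(0,255,255),R,o)
    L((-.085,-.182,.022),(-.085,.182,.022),(255,0,0),R,o);L((-.095,-.182,.022),(-.095,.182,.022),(255,0,0),R,o)
    L((.095,-.182,0),(.095,.182,0),(0,255,255),R,o)
    R=Ro.from_euler('z',.157);o=np.array([.4408,-.407,0])
    c=[(.103,.076,.098),(.103,-.076,.098),(-.103,-.076,.098),(-.103,.076,.098)]
    for i in range(4):L(c[i],c[i-1],(255,0,255),R,o)
    e=np.array([[.5032,-.397],[.3615,-.4247]]);yaw=np.arctan2(*(e[0]-e[1])[::-1]);m=e.mean(0);print('caddy',m,np.degrees(yaw))
    R=Ro.from_euler('z',yaw);o=np.array([*m,.054])
    c=[(.075,.049,.038),(.075,-.049,.038),(-.075,-.049,.038),(-.075,.049,.038)]
    for i in range(4):L(c[i],c[i-1],(255,255,0),R,o)
    for y in(-.007,.007):L((-.069,y,.098),(.069,y,.098),(255,255,0),R,o)
    return im
a=draw('top',165,125,195,135,4.1,'');cv2.imwrite('pics/ov_top.png',a)
b=draw('side',170,140,140,130,4.6,'');cv2.imwrite('pics/ov_side.png',b)
E
```

```text
0 [ 0.6475 -0.0069 -0.1177  0.0703] -6.742534701824289 7.803161471137464
[[[-0.30431458184557414, -0.1328017742578993], [0.8245299616697821, -0.19260043946781025], [0.6442671124487447, 0.6114053206267727], [-0.6053302686701159, 0.1375935249916722]], [[-2.1633944648334023, 0.6247935866037722], [-1.3590482376703505, 0.7688716740605912], [1.8763184222121936, 0.24808500813597334], [1.1889199456353197, -1.0490068441264953]]]
0.02 [ 0.6497 -0.0045 -0.1124  0.07  ] -6.442536359769138 11.464906683951398
[[[-2.327989539011071, 0.6484844389594855], [0.003580846996840137, 0.2342761076303077], [0.18571193577423628, -0.2558586589662184], [-1.2182338637346106, -0.23302288756738676]], [[-1.0391940978304888, -2.3706927421206956], [-0.5111777414898881, -2.3697097234568787], [1.094610930538579, 0.09783459851928455], [0.741376005814459, -1.0306228761807006]]]
0 [ 0.6473 -0.0065 -0.1176  0.07  ] -6.738144011650401 7.977471043899915
[[[-0.5053721014065218, -0.15689750782900092], [0.7190343267849357, -0.21050182074907298], [0.5378490548422405, 0.6418083427120393], [-0.8028414793466254, 0.16209668984402015]], [[-2.1642585146159377, 0.37719622947406606], [-1.3394801906423481, 0.5127567717195518], [1.9261844037793594, 0.004156317700847012], [1.228501132448514, -1.2801313684478828]]]
0.005 [ 0.6479 -0.006  -0.1163  0.07  ] -6.662110765572957 6.532560277071569
[[[-0.9607111556017287, 0.04558512457978736], [0.5391489415176807, -0.10108921260169268], [0.45142363915277883, 0.4171486520057499], [-0.9058966316191004, 0.06665270148286595]], [[-1.8830763410604163, -0.3028993277193308], [-1.1347770674890683, -0.20286012489845007], [1.7183839383169186, 0.026672155411858967], [1.1103045092226296, -1.2179334249709086]]]
caddy [ 0.4324 -0.4109] 11.06088963269971
caddy [ 0.4324 -0.4109] 11.06088963269971
```

View pics/ov_top.png

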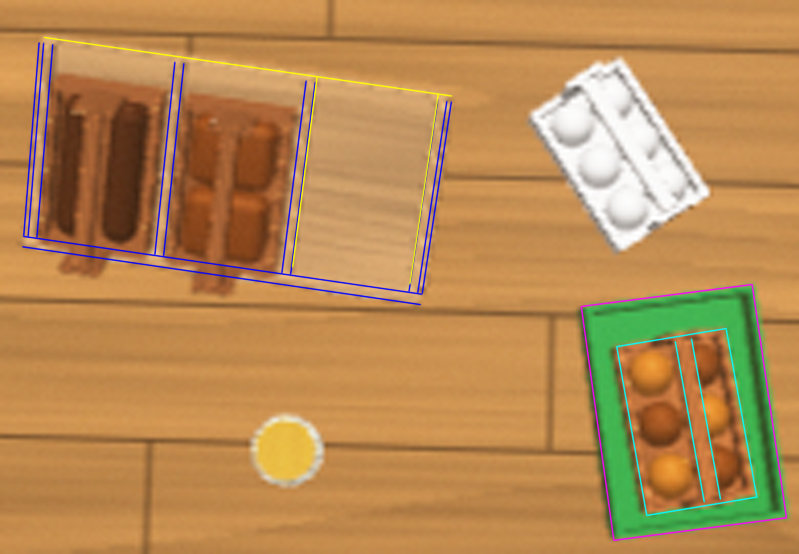

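The overlay fits the trays, caddy and bar well in the top view (caddy origin about (0.432,-0.411), yaw 11°). I'll check the deck fit in the side view.

View pics/ov_side.png

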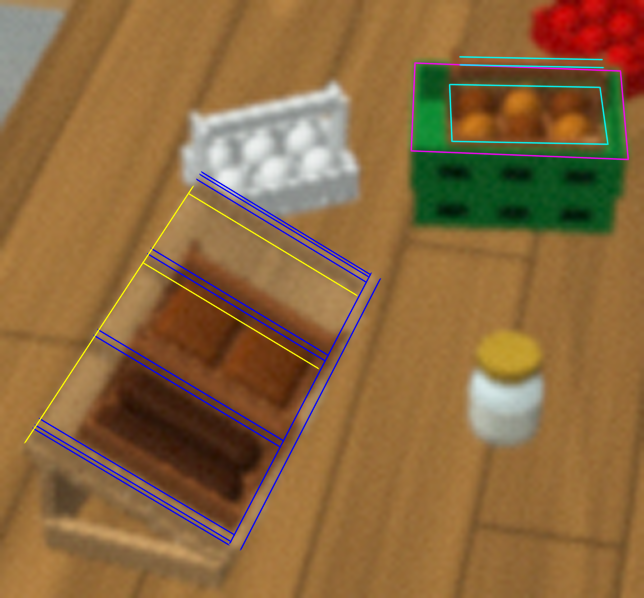

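```bash
cat >> h.py <<'E'
def down(yaw): # tool pointing down, tool x at world yaw
    return Ro.from_euler('z',yaw)*Ro.from_euler('x',np.pi)
def delta(pos,R,cur=None):
    from rig import robot
    o=robot.get_obs();p0=np.array(o['position']);R0=Ro.from_quat(o['tool_rot'])
    print('cm',np.round(R0.inv().apply(np.array(pos)-p0)*100,2),'turn',np.round((R0.inv()*R).as_rotvec(),3))
E
python3 - <<'E'
from h import *
from rig import robot
T=[t(620,360),t(725,342),t(757,502),t(648,520)]
M=np.array([[.075,.049,.092],[.075,-.049,.092],[-.075,-.049,.092],[-.075,.049,.092]])
f=lambda p:(proj('top',Ro.from_euler('z',p[2]).apply(M)+[p[0],p[1],0])-T).ravel()
r=least_squares(f,[.43,-.41,.19]);print(r.x,np.degrees(r.x[2]),r.fun)
B=[t(684,348),t(713,512)]
f=lambda p:(proj('top',np.array([[p[0],p[1],.152],[p[2],p[3],.152]]))-B).ravel()
r2=least_squares(f,[.5,-.4,.36,-.4]).x;print(r2,(r2[:2]+r2[2:])/2)
delta([.433,-.411,.200],down(np.radians(10.8)))
E
```

```text
[ 0.4324378  -0.40918721  0.19824688] 11.358709441367672 [-0.26100056 -0.52902527  0.13938594 -0.60302165 -0.1445747   0.48649407
  0.26532332  0.62876123]
[ 0.50288734 -0.39563862  0.36109597 -0.42283129] [ 0.43199166 -0.40923495]
cm [26.68 -9.03  2.19] turn [-0.002 -0.     0.159]
```

Emit:
play_rows(gripper=[-1,-1,-1,-1,-1,-1,-1,-1], delta_pos=[[4,-1.4,0],[8,-2.8,0.3],[12,-4.2,0.7],[16,-5.6,1.1],[20,-7,1.5],[24,-8.2,1.9],[26.6,-9.1,2.2],[26.6,-9.1,2.2]], turn=[[0,0,0.02],[0,0,0.05],[0,0,0.08],[0,0,0.11],[0,0,0.13],[0,0,0.15],[0,0,0.157],[0,0,0.157]], squeeze=40)

```text
time: 1.1
position: [0.4331, -0.4094, 0.1998]
tool_rot: [0.995, 0.097, -0.0, -0.001]
ft_force: [-0.7, -0.6, -0.8]
grip_width: 0.087
grip_force: 0.0
```

```bash
python3 - <<'E'
from h import *
from rig import robot
o=robot.get_obs();print(o['time'],o['position'],np.degrees(Ro.from_quat(o['tool_rot']).as_euler('zyx')),o['q'])
delta([.432,-.4095,.122],down(np.radians(11)))
import cv2
ims=[]
for n in('top','side'):
    c=robot.camera(n)['color'][...,::-1];u,v=proj(n,[.432,-.41,.15])[0].astype(int)
    ims.append(cv2.resize(c[v-50:v+50,u-50:u+50],(400,400),interpolation=cv2.INTER_CUBIC))
cv2.imwrite('pics/hover.png',np.hstack(ims))
E
```

```text
1.1 [ 0.43310211 -0.40939472  0.19982711] [-1.11259367e+01 -5.38272991e-02 -1.79909069e+02] [-9.44698802e-01  5.15462850e-01  1.53000147e+00  1.89508643e-04
  1.09796487e+00  4.31826093e-01]
cm [-0.11  0.    7.78] turn [-0.002  0.001  0.002]
```

View pics/hover.png

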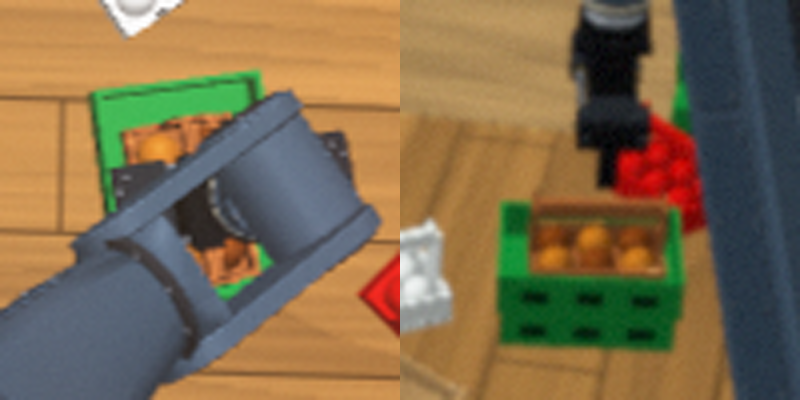

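The gripper hovers centred over the bar: in the side half the fingers are at about (608,165), above the bar at about (598,210), and in the top half the gripper straddles the caddy. Descending and closing.

Emit:
play_rows(gripper=[-1,-1,-1,-1,-1,-1,1,1,1,1,1,1], delta_pos=[[-0.1,0,2],[-0.1,0,4],[-0.1,0,5.5],[-0.1,0,7],[-0.1,0,7.7],[-0.1,0,7.8],[-0.1,0,7.8],[-0.1,0,7.8],[-0.1,0,7.8],[-0.1,0,7.8],[-0.1,0,7.8],[-0.1,0,7.8]], turn=[[0,0,0],[0,0,0],[0,0,0],[0,0,0],[0,0,0],[0,0,0],[0,0,0],[0,0,0],[0,0,0],[0,0,0],[0,0,0],[0,0,0]], squeeze=40)

```text
time: 2.7
position: [0.4311, -0.4115, 0.1226]
tool_rot: [0.995, 0.095, -0.0, 0.0]
ft_force: [0.5, 0.5, 0.1]
grip_width: 0.035
grip_force: 0.0
```

Emit:
play_rows(gripper=[1,1,1,1,1,1], delta_pos=[[0,0,0],[0,0,0],[0,0,0],[0,0,0],[0,0,0],[0,0,0]], turn=[[0,0,0],[0,0,0],[0,0,0],[0,0,0],[0,0,0],[0,0,0]])

```text
time: 3.45
position: [0.431, -0.4113, 0.1225]
tool_rot: [0.995, 0.095, -0.0, -0.0]
ft_force: [0.6, 0.9, 1.3]
grip_width: 0.0136
grip_force: 40.0
```

Emit:
play_rows(gripper=[1,1,1,1,1,1,1,1,1,1,1,1], delta_pos=[[0,0,-0.3],[0,0,-1],[0,0,-2],[0,0,-3.5],[0,0,-5],[0,0,-6.5],[0,0,-8.5],[0,0,-10.5],[0,0,-12],[0,0,-13],[0,0,-13],[0,0,-13]], turn=[[0,0,0],[0,0,0],[0,0,0],[0,0,0],[0,0,0],[0,0,0],[0,0,0],[0,0,0],[0,0,0],[0,0,0],[0,0,0],[0,0,0]])

```text
time: 4.95
position: [0.4307, -0.411, 0.2518]
tool_rot: [0.995, 0.095, -0.0, -0.001]
ft_force: [0.3, 0.3, -4.6]
grip_width: 0.0136
grip_force: 40.0
```

```bash
python3 - <<'E'
from h import *
from rig import robot
o=robot.get_obs();print(o['time'],o['position'],o['q'],o['ft_force'],o['moment'])
import cv2
ims=[]
for n in('top','side'):
    c=robot.camera(n)['color'][...,::-1];cv2.imwrite(f'raw1_{n}.png',c)
    P=proj(n,[[.431,-.411,.2],[.651,-.11,.072]]).mean(0).astype(int);print(P)
    u,v=P
    c=c[max(v-75,0):v+75,u-50:u+50]
    ims.append(cv2.resize(c,(400,600),interpolation=cv2.INTER_CUBIC))
cv2.imwrite('pics/lift.png',np.hstack(ims))
E
```

```text
4.95 [ 0.43074367 -0.41104517  0.25179392] [-9.49519649e-01  4.56326808e-01  1.47449119e+00 -1.89397269e-05
  1.21252669e+00  4.30484983e-01] [ 0.25984932  0.34748139 -4.57453895] [0.00214416 0.03558379 0.03789214]
[293 196]
[253 172]
```

View pics/lift.png

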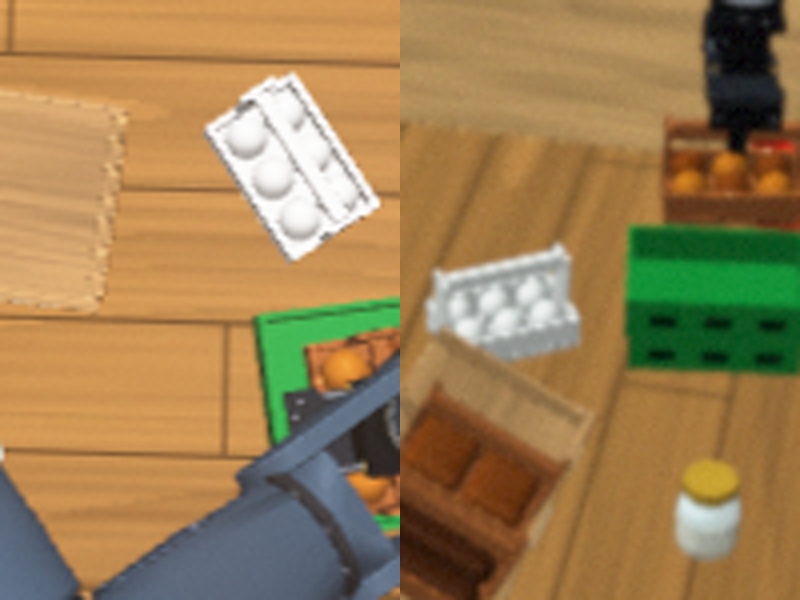

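```bash
python3 - <<'E'
from h import *
import cv2
im=cv2.imread('raw1_top.png').astype(np.float32)
R=deckR(np.radians(-6.66));o=np.array([.648,-.006,.072])
def samp(P):
    q=proj('top',R.apply(P)+o).astype(np.float32)
    return np.array([cv2.remap(im,q[:,:1],q[:,1:],cv2.INTER_CUBIC).reshape(-1,3).mean(0)])[0]
for x0,x1 in((-.075,0),(.01,.085)):
  print('y-profile x',x0,x1)
  xs=np.linspace(x0,x1,40)
  print([(round(float(y)*1000),)+tuple(int(v) for v in samp(np.c_[xs,0*xs+y,0*xs+.02])) for y in np.arange(-.196,-.036,.003)])
for y0,y1 in((-.165,-.115),(-.115,-.065)):
  ys=np.linspace(y0,y1,40);print('x-profile',y0,y1)
  print([(round(float(x)*1000),)+tuple(int(v) for v in samp(np.c_[0*ys+x,ys,0*ys+.0])) for x in np.r_[np.arange(-.125,-.06,.003),np.arange(.08,.115,.003)]])
E
```

```text
y-profile x -0.075 0
[(-196, 82, 146, 203), (-193, 82, 146, 203), (-190, 82, 147, 204), (-187, 79, 141, 198), (-184, 89, 147, 199), (-181, 104, 159, 207), (-178, 113, 167, 214), (-175, 116, 172, 219), (-172, 115, 170, 217), (-169, 109, 162, 209), (-166, 107, 161, 207), (-163, 110, 164, 211), (-160, 111, 165, 212), (-157, 110, 164, 211), (-154, 110, 164, 211), (-151, 110, 164, 211), (-148, 110, 164, 211), (-145, 110, 164, 211), (-142, 110, 163, 211), (-139, 110, 163, 211), (-136, 109, 163, 211), (-133, 109, 163, 210), (-130, 109, 163, 210), (-127, 109, 163, 211), (-124, 109, 163, 211), (-121, 109, 163, 210), (-118, 109, 163, 210), (-115, 108, 162, 210), (-112, 108, 162, 209), (-109, 108, 162, 209), (-106, 108, 162, 209), (-103, 108, 162, 209), (-100, 109, 162, 210), (-97, 108, 161, 209), (-94, 107, 161, 209), (-91, 107, 161, 208), (-88, 107, 161, 208), (-85, 108, 161, 209), (-82, 107, 161, 208), (-79, 107, 160, 208), (-76, 107, 160, 208), (-73, 108, 161, 208), (-70, 107, 161, 208), (-67, 106, 160, 207), (-64, 99, 149, 195), (-61, 102, 153, 199), (-58, 111, 166, 213), (-55, 113, 169, 2
[... 2183 characters left out ...]
, 166), (-119, 66, 120, 172), (-116, 79, 143, 201), (-113, 84, 152, 212), (-110, 83, 152, 213), (-107, 86, 152, 210), (-104, 104, 158, 205), (-101, 114, 166, 211), (-98, 116, 173, 220), (-95, 121, 181, 229), (-92, 118, 176, 225), (-89, 116, 172, 221), (-86, 113, 168, 216), (-83, 112, 167, 216), (-80, 113, 168, 216), (-77, 112, 167, 215), (-74, 110, 165, 213), (-71, 110, 165, 212), (-68, 113, 167, 216), (-65, 113, 168, 218), (-62, 109, 163, 211), (80, 112, 167, 215), (83, 115, 172, 221), (86, 114, 170, 219), (89, 112, 168, 215), (92, 118, 175, 222), (95, 115, 175, 224), (98, 95, 159, 215), (101, 84, 149, 208), (104, 78, 141, 198), (107, 75, 136, 192), (110, 75, 136, 192), (113, 77, 138, 195)]
```

```bash
cat >> h.py <<'E'
DR=deckR(np.radians(-6.66));DO=np.array([.6485,-.006,.072])
def deckpose(x,y,z): return DO+DR.apply([x,y,z]), DR*Ro.from_euler('x',np.pi)
E
python3 - <<'E'
from h import *
p,R=deckpose(-.004,-.1155,.0685+.09);print(p,R.apply([0,0,1]));delta(p,R)
E
```

```text
[ 0.56497088 -0.1125314   0.21395931] [ 0.41976637 -0.04901414 -0.90630779]
cm [ 18.84 -26.76   3.8 ] turn [-0.069  0.434  0.302]
```

Emit:
play_rows(gripper=[1,1,1,1,1,1,1,1,1,1,1,1], delta_pos=[[0.8,-1.2,-0.5],[2.5,-3.5,-1],[4.5,-6.5,-1.5],[7,-10,-1.8],[9.5,-13.5,-1.8],[12,-17,-1.2],[14.2,-20.2,0],[16.2,-23,1.3],[17.8,-25.3,2.6],[18.6,-26.4,3.5],[18.8,-26.8,3.8],[18.8,-26.8,3.8]], turn=[[0,0.01,0.01],[-0.005,0.03,0.03],[-0.01,0.07,0.06],[-0.02,0.12,0.1],[-0.03,0.18,0.14],[-0.04,0.24,0.18],[-0.05,0.3,0.22],[-0.055,0.35,0.25],[-0.06,0.39,0.28],[-0.065,0.42,0.295],[-0.069,0.434,0.302],[-0.069,0.434,0.302]])

```text
time: 6.55
position: [0.5644, -0.112, 0.2144]
tool_rot: [0.975, -0.056, 0.216, 0.013]
ft_force: [-0.5, 0.5, -4.5]
grip_width: 0.0134
grip_force: 40.0
```

```bash
python3 - <<'E'
from h import *
from rig import robot
import cv2
o=robot.get_obs();print(o['time'],o['position'],o['q'],o['ft_force'],o['moment'],o['grip_width'])
p,R=deckpose(-.004,-.1155,.0685+.09);delta(p,R)
R0=Ro.from_quat(o['tool_rot']);P=np.array(o['position'])
rel=(DR.inv()*R0*Ro.from_euler('x',np.pi)).as_rotvec();print('rel',rel,'deck',DR.inv().apply(P-DO))
CR=R0*Ro.from_euler('x',np.pi);CO=P+R0.apply([.001,0,.0685])
ims=[]
for n,s_ in(('top',4),('side',4)):
    c=robot.camera(n)['color'][...,::-1];cv2.imwrite(f'raw2_{n}.png',c)
    u,v=(proj(n,[.6,-.11,.12])[0]).astype(int)-[50,60];s_=4
    im=cv2.resize(c[v:v+120,u:u+100],None,fx=4,fy=4,interpolation=cv2.INTER_CUBIC)
    def L(A,B,col,R,o):
        q=proj(n,R.apply(np.array([A,B]))+o);q=(q+.5-[u,v])*4-.5
        cv2.line(im,*[tuple(int(x) for x in np.round(k*8)) for k in q],col,1,cv2.LINE_AA,3)
    for z in(0,.038):
        k=[(.075,.049,z),(.075,-.049,z),(-.075,-.049,z),(-.075,.049,z)]
        for i in range(4):L(k[i],k[i-1],(255,255,0),CR,CO)
    for x in(-.075,.075):L((x,-.018,.098),(x,.018,.098),(255,255,0),CR,CO)
    for y in(-.17,-.062):L((-.085,y,0),(.095,y,0),(255,0,0),DR,DO)
    L((-.095,-.182,.022),(-.095,-.05,.022),(255,0,0),DR,DO)
    ims.append(im)
cv2.imwrite('pics/hov2.png',np.hstack(ims))
E
```

```text
6.55 [ 0.56437064 -0.1120072   0.21440045] [-0.46947941  0.34849784  1.90489225  0.31087616  0.49571714  0.97185727] [-0.50863497  0.50778133 -4.5286587 ] [ 0.0599385   0.68168882 -0.02116231] 0.01339684250479749
cm [0.04 0.05 0.07] turn [ 0.001 -0.     0.001]
rel [-7.74780443e-04 -8.94934779e-05  1.05752833e-03] deck [-0.004409   -0.11504895  0.15917746]
```

View pics/hov2.png

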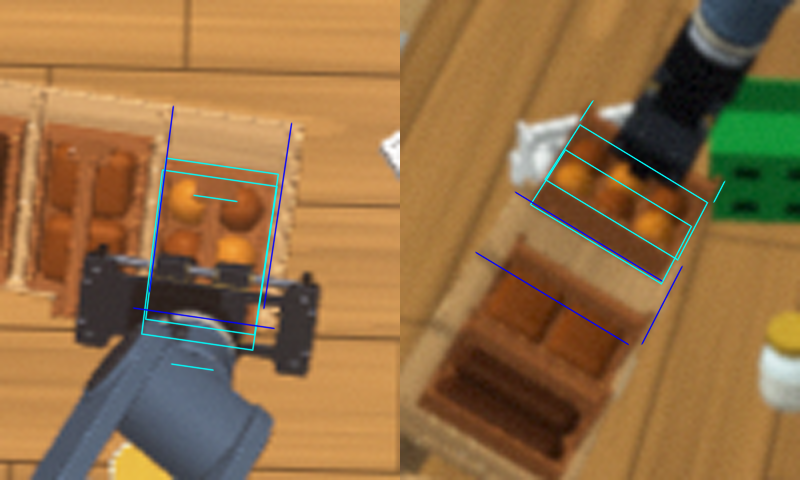

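The caddy model (tilted 25°) lines up with the image in both views: the rear edge in the top half is about (165,172)-(278,186), inside the bay lines. Descending along the tool z.

Emit:
play_rows(gripper=[1,1,1,1,1,1,1,1,1], delta_pos=[[0,0,1],[0,0,2.5],[0,0,4],[0,0,5.5],[0,0,6.7],[0,0,7.5],[0,0,8],[0,0,8.2],[0,0,8.2]], turn=[[0,0,0],[0,0,0],[0,0,0],[0,0,0],[0,0,0],[0,0,0],[0,0,0],[0,0,0],[0,0,0]])

```text
time: 7.78
position: [0.5995, -0.1169, 0.1405]
tool_rot: [0.974, -0.057, 0.217, 0.014]
ft_force: [-0.9, 0.5, -3.6]
grip_width: 0.0137
grip_force: 40.0
```

Emit:
play_rows(gripper=[1,1,1,1,1], delta_pos=[[0,0,0.1],[0,0,0.2],[0,0,0.3],[0,0,0.4],[0,0,0.4]], turn=[[0,0,0],[0,0,0],[0,0,0],[0,0,0],[0,0,0]])

```text
time: 8.4
position: [0.6011, -0.1171, 0.1365]
tool_rot: [0.975, -0.057, 0.217, 0.013]
ft_force: [-0.7, -0.5, -4.3]
grip_width: 0.0138
grip_force: 40.0
```

Emit:
play_rows(gripper=[1,1,1,1], delta_pos=[[0,0,0.1],[0,0,0.2],[0,0,0.3],[0,0,0.3]], turn=[[0,0,0],[0,0,0],[0,0,0],[0,0,0]])

```text
time: 8.9
position: [0.6023, -0.1172, 0.1338]
tool_rot: [0.975, -0.057, 0.217, 0.013]
ft_force: [-1.0, 0.1, -4.8]
grip_width: 0.0138
grip_force: 40.0
```

```bash
python3 - <<'E'
from h import *
from rig import robot
o=robot.get_obs();print(DR.inv().apply(np.array(o['position'])-DO),DR.inv().apply(o['ft_force']))
E
```

```text
[-0.00374175 -0.11583628  0.06994586] [-2.88620204  0.03427025 -3.91542033]
```

Emit:
play_rows(gripper=[1,1,1], delta_pos=[[0,0,0.1],[0,0,0.2],[0,0,0.2]], turn=[[0,0,0],[0,0,0],[0,0,0]])

```text
time: 9.28
position: [0.6025, -0.1173, 0.1331]
tool_rot: [0.974, -0.057, 0.217, 0.014]
ft_force: [-6.8, -0.3, 5.2]
grip_width: 0.0137
grip_force: 40.0
```

Emit:
play_rows(gripper=[1,1,1,1,1], delta_pos=[[-0.1,0,0],[-0.2,0,0],[-0.3,0,0],[-0.4,0,0],[-0.4,0,0]], turn=[[0,0,0],[0,0,0],[0,0,0],[0,0,0],[0,0,0]])

```text
time: 9.9
position: [0.6023, -0.1177, 0.1331]
tool_rot: [0.974, -0.057, 0.22, 0.015]
ft_force: [0.6, 2.2, 5.5]
grip_width: 0.0136
grip_force: 40.0
```

```bash
python3 - <<'E'
from h import *
from rig import robot
o=robot.get_obs();print(DR.inv().apply(np.array(o['position'])-DO),DR.inv().apply(o['ft_force']))
E
```

```text
[-0.00405677 -0.11626828  0.06926629] [2.67233795 2.24382509 4.85988862]
```

Emit:
play_rows(gripper=[1,1,1,1,1], delta_pos=[[0,0,-0.1],[-0.1,0,-0.1],[-0.2,0,-0.1],[-0.3,0,-0.1],[-0.3,0,-0.1]], turn=[[0,0,0],[0,0,0],[0,0,0],[0,0,0],[0,0,0]])

```text
time: 10.52
position: [0.5972, -0.1172, 0.1307]
tool_rot: [0.974, -0.057, 0.218, 0.014]
ft_force: [0.8, -0.1, 3.7]
grip_width: 0.0136
grip_force: 40.0
```

```bash
python3 - <<'E'
from h import *
from rig import robot
o=robot.get_obs();print(DR.inv().apply(np.array(o['position'])-DO),DR.inv().apply(o['ft_force']),o['moment'])
print((DR.inv()*Ro.from_quat(o['tool_rot'])*Ro.from_euler('x',np.pi)).as_rotvec())
E
```

```text
[-0.00970823 -0.11644658  0.0692685 ] [ 2.2810066  -0.02199113  3.01742666] [ 0.0995798  -0.04034872  0.00507315]
[-0.00290854 -0.00345006  0.00030825]
```

Emit:
play_rows(gripper=[1,1,1,1,1], delta_pos=[[-0.1,0,0],[-0.2,0,0],[-0.3,0,0],[-0.3,0,0],[-0.3,0,0]], turn=[[0,0,0],[0,0,0],[0,0,0],[0,0,0],[0,0,0]])

```text
time: 11.15
position: [0.5942, -0.1167, 0.1292]
tool_rot: [0.974, -0.057, 0.217, 0.014]
ft_force: [1.5, -0.4, 4.9]
grip_width: 0.0135
grip_force: 40.0
```

```bash
python3 - <<'E'
from h import *
from rig import robot
o=robot.get_obs();print(DR.inv().apply(np.array(o['position'])-DO),DR.inv().apply(o['ft_force']),o['moment'])
print((DR.inv()*Ro.from_quat(o['tool_rot'])*Ro.from_euler('x',np.pi)).as_rotvec())
E
```

```text
[-0.01305163 -0.11627334  0.06924645] [ 3.44672053 -0.27507979  3.79384682] [ 0.01894305 -0.24680379  0.02349038]
[-0.00259613 -0.00283242  0.00048899]
```

Emit:
play_rows(gripper=[1,1,1,1,1], delta_pos=[[-0.1,0,0],[-0.2,0,0],[-0.3,0,0],[-0.3,0,0],[-0.3,0,0]], turn=[[0,0,0],[0,0,0],[0,0,0],[0,0,0],[0,0,0]])

```text
time: 11.78
position: [0.5936, -0.117, 0.1293]
tool_rot: [0.974, -0.057, 0.219, 0.015]
ft_force: [5.5, 0.9, 6.7]
grip_width: 0.0136
grip_force: 40.0
```

```bash
python3 - <<'E'
from h import *
from rig import robot
o=robot.get_obs();print(DR.inv().apply(np.array(o['position'])-DO),DR.inv().apply(o['ft_force']),o['moment'])
print((DR.inv()*Ro.from_quat(o['tool_rot'])*Ro.from_euler('x',np.pi)).as_rotvec())
E
```

```text
[-0.01352351 -0.11662066  0.06948254] [7.69453691 1.54459523 3.85413399] [ 0.31700626 -0.90834076  0.06120018]
[-0.00380059 -0.00721156 -0.00012707]
```

Emit:
play_rows(gripper=[1,1,1,0.4,0.3,0.2,0.2,0.2,0.2,0.2], delta_pos=[[0.15,0,0],[0.25,0,0],[0.25,0,0],[0.25,0,0],[0.25,0,0],[0.25,0,0],[0.25,0,0],[0.25,0,0],[0.25,0,0],[0.25,0,0]], turn=[[0,0,0],[0,0,0],[0,0,0],[0,0,0],[0,0,0],[0,0,0],[0,0,0],[0,0,0],[0,0,0],[0,0,0]])

```text
time: 13.02
position: [0.5933, -0.1162, 0.1286]
tool_rot: [0.974, -0.057, 0.217, 0.014]
ft_force: [-0.1, 0.5, 0.4]
grip_width: 0.0346
grip_force: 0.0
```

Released. Retreating along the tool axis.

Emit:
play_rows(gripper=[0.2,0.2,0.2,0.2,0.2,0.2,0.2,0.2,0.2,0.2], delta_pos=[[0,0,-0.5],[0,0,-1.5],[0,0,-3],[0,0,-5],[0,0,-8],[0,0,-11],[0,0,-14],[-3,0,-16],[-6,0,-17],[-6,0,-17]], turn=[[0,0,0],[0,0,0],[0,0,0],[0,0,0],[0,0,0],[0,0,0],[0,0,0],[0,0,0],[0,0,0],[0,0,0]])

```text
time: 14.28
position: [0.4651, -0.1002, 0.2574]
tool_rot: [0.975, -0.057, 0.216, 0.013]
ft_force: [-1.0, -0.3, 0.1]
grip_width: 0.0347
grip_force: 0.0
```

```bash
python3 - <<'E'
from h import *
from rig import robot
import cv2
ims=[]
for n in('top','side'):
    c=robot.camera(n)['color'][...,::-1]
    u,v=(proj(n,[.63,-.08,.09])[0]).astype(int)-[50,60]
    im=cv2.resize(c[v:v+120,u:u+100],None,fx=4,fy=4,interpolation=cv2.INTER_CUBIC)
    CO=DO+DR.apply([-.012,-.116,0])
    for i in range(4):
        k=np.array([(.075,.049,.038),(.075,-.049,.038),(-.075,-.049,.038),(-.075,.049,.038)])
        q=(proj(n,DR.apply(k[[i,i-1]])+CO)+.5-[u,v])*4
        cv2.line(im,*[tuple(int(x) for x in np.round(a*8)) for a in q],(255,255,0),1,cv2.LINE_AA,3)
    ims.append(im)
cv2.imwrite('pics/final.png',np.hstack(ims));print(robot.get_obs()['position'],robot.get_obs()['ft_force'])
E
```

```text
[ 0.46836535 -0.10186657  0.25828227] [1.19346749 0.02126064 0.56889645]
```

View pics/final.png

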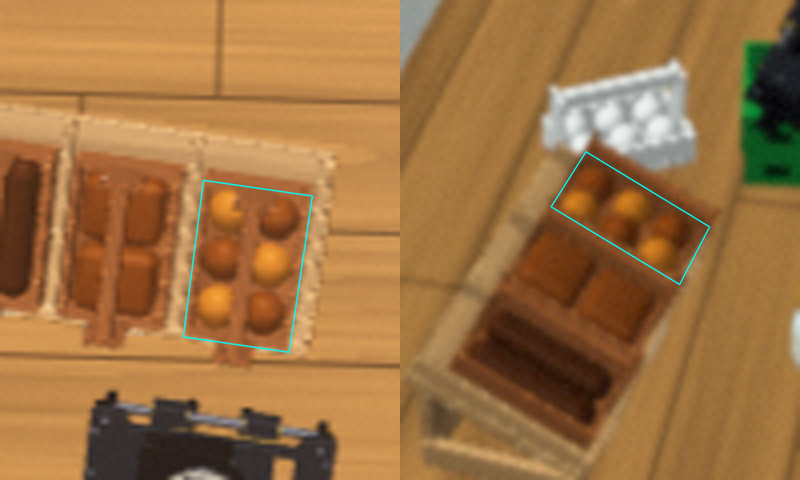

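The caddy sits in the right bay against the lip, level with its neighbours: its rear wall at about (250,178) lines up with shown_a's at about (125,165) along the rack, and the gripper is clear. Handing in.

```bash
python3 -c "
from rig import robot
print(robot.hand_in())"
```

```text
the job is handed in; nothing more can be done
None
```

The caddy of rolls is in the empty right-hand bay, flat on the slope against the front lip and released, with the arm clear; I handed the job in at about 14 s, and no verdict was returned.

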